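# Lock a light sensor onto its bench mount with a clamp knob of unknown thread

### The arm

A 6-joint arm with a two-finger parallel gripper is mounted at the origin on the work surface. World frame = base frame: x ahead of the robot, y to its left, z up, the work surface at z = 0. Lengths are in m, angles in rad, forces in N, time in s.
With the tool pointing down it reaches from about 0.375 to 0.975 m from the base axis. Payload 3.8 kg.
Tool frame: the origin (TCP) lies between the finger pads; the fingertips stand 22 mm ahead of it and the grasp point (between the pads) lies 3 mm ahead of it; z points along the fingers, y is the direction in which the jaws open and shut (so a half turn about z gives the same grasp; the last joint's range is limited). The gripper opens to 85 mm and grips with 20 to 120 N. Pads are 22 mm wide; open, the fingers measure 114 mm over their backs; the gripper's body (76 mm by 85 mm) begins 54 mm behind the grasp point. The pads swing forward as they close: fully open they stand 13 mm farther back than shut.
Start: joints at [-1.364, 0.264, 1.604, -0, 1.274, -0.037], TCP at [0.163, -0.655, 0.253] pointing down, gripper open.
Joint ranges: [-2.63, 2.63], [-0.94, 2.18], [0.31, 2.57], [-1.31, 4.45], [0, 2.66], [-2.55, 2.55]. Speed limits (rad/s): [2.57, 2.57, 3.14, 3.14, 3.14, 3.14].

### API

Orientations are given as a rotation vector (axis times angle).
In Python, from workcell import * gives the robot as it stands.
- The arm moves only by the tool step_arm, never from a script. Its argument "motion" is a list that holds one entry, the list of rows, each a list of 7 numbers: the finger opening in m, from 0 to 0.0854, then the shift along the world's x, y, z in m, then the turn, a rotation vector about the world's x, y, z in degrees. A call has exactly 8 rows; each row is the pose to reach, as a shift and turn from the pose measured when the call began; what a row does not reach only later rows make up. A row lasts 1/8 s, in which the tool goes at most 62.5 mm and 10.7 degrees, less where a joint would pass 70% of its speed; a pose out of reach is approached as far as the arm can. A call with a gripper value outside its range is refused whole. The fingers move at their own pace and stop on an object; "newtons" is the grip in N (left out, the last holds). Time passes only in rows, so rows that repeat a pose let the fingers close, or fill a call up. It gives the time, the measured TCP pose, the force and the opening at its end, in the units of the state.
- read_state(): the state, without advancing time (a new reading comes with each control period).
- read_camera(name): name is "scene" or "top" or "wrist"; returns (picture, depth): 384x512x3 uint8, blue, green, red; 384x512 float32, m along the optical axis (not along the pixel's ray), 0 where there is no reading.
- get_calibration(name): a dict with "K" (3x3 intrinsics, pixels), "world_from_camera" (4x4, takes a point from camera to world coordinates). Camera axes: x right, y down, z forward; pixel columns grow to the right and rows downward; lengths in m; the calibration is good to about 2 mm. A picture is of the moment at which its call begins: read the wrist's pose just before it. get_calibration takes no time and is no camera call; for the wrist camera it gives the pose at the moment of the call.
- finish_job(): hands the job in, once; it reports no verdict.
Trained networks look in the newest picture that a camera, given by its name, has taken for a name from the list of things; names that differ only in an ending like _2 or _b are one class to them, and where a whole thing is asked for, a point or a joint stands for the part that bears it (a point fixed in the world has none). Each returns a list of dicts, best first, with "score" (0 to 1); they miss things now and then, are a little off and sometimes report something else, mostly with a low value. They report only what shows in the picture. A call takes as long as a camera call. They do not tell look-alikes from the thing itself.
- spot_in(camera, thing): "xyz" ([x, y, z] in m, in the coordinates of the camera as it stood for that picture, good to about 4 mm: the middle of the surface that is visible of it).
- regions_of(camera, thing): "region" (384x512 bool, what is visible of it).
The state is a dict: "time": time; "q": joint angles; "joint_vel": joint speeds; "joint_torque": joint torques, N m; "tool_pos": TCP position; "tcp_rot": TCP orientation; "wrist_force": force on the tool from outside, world axes, zero at the start; "torque": the same for the moment, N m; "width": opening from 0.0 (shut) to 1.0 (fully open).
Only numpy, scipy, OpenCV 4.12 (cv2) and the standard library are available. Lean on these libraries where they do the work, as an engineer would, in place of code of your own. Each camera call takes 0.05 s, during which the arm holds its last target. There are 200 camera calls.

### The job

Mount the light sensor on the bench plate: pass the large end of its keyhole foot down over the clamp knob and slide the foot until the stud stops in the end of the narrow slot, with the foot flat and lying along the plate. Then tighten the clamp knob about a quarter turn, until it stops: nobody knows whether its thread is left- or right-handed, so try it gently, turn it the way that gives, and never force it, neither against the way that blocks nor once it is tight. Leave the sensor locked there and let go, without shoving or tipping the pot or the flask.

Things in the scene. Friction and masses are not known exactly. Their poses are not given: they have to be found in the camera images.
- sensor: Loose light sensor, 0.26 kg. Origin on the underside, below its white upright housing: 26 mm (x) by 36 mm (y), from 6 to 60 mm up, small dome to 70 mm. Aluminium foot 6 mm thick, 70 mm wide, from x = -27 to 132 mm, with a keyhole: octagonal large end 38 mm across flats centred at x = 75 mm, opening towards +x into a slot 16 mm wide, closed at x = 116 mm. Grip the housing across y.
- hole (a point): Centre of the large end of the keyhole, on the underside of the foot (x = 75 mm in the sensor's frame).
- slot_end (a point): Point on the underside of the foot (x = 110 mm in the sensor's frame) that lies on the stud axis when the stud touches the closed end of the slot.
- mount: Fixed grey painted bench plate 8 mm thick, 100 mm wide (y), from x = -165 to 55 mm. Origin on the bench under the stud axis. The mounted sensor stands on the plate's long side of the stud, x axes in line: lowered with the large end over the stud its origin is at x = -75 mm, slid home (35 mm towards -x) at x = -110 mm, its underside 8 mm above the bench.
- stud (a point): On the stud axis, on the plate's top (8 mm above the bench). The stud is 12 mm thick and carries the black clamp knob: a round flange 32 mm across, 16 to 21 mm above the bench (8 mm free below it for the 6 mm foot), and on it an upright wing 28 mm long, 11 mm thick, up to 53 mm above the bench.
- knob (a point): Point on the knob's axis within the wing, 42 mm above the bench. x along the wing's length (28 mm), y across its thickness (11 mm): grip it across y, fingertips no lower than 22 mm above the bench (the flange is below). It turns with the wing, which lies along the mount's x axis at the start.
- clamp (a joint): Angle of the clamp's thread, rad, positive counter-clockwise from above, 0 at the start. It starts backed off against a hidden pin, which blocks one way within 0.1 rad; the other way it turns with about 0.1 N m of friction until tight, where it stops at 1.3 rad (or -1.3). Which way gives differs from run to run and cannot be seen.
- windup (a joint): Twist of the wing against the thread, rad, same sign: the wing drives the thread through a springy coupling, 1.2 N m per rad. Below 0.15 while the thread turns freely, it grows with the turn when the thread is blocked or tight; beyond 0.6 rad (about 0.7 N m) either way the thread is damaged and the job failed. It springs back when let go.
- pot: Loose black plant pot with a seedling, 92 mm across, 80 mm tall without the plant; origin under its centre. Leave it alone.
- flask: Loose empty conical glass flask, 74 mm across the foot, 108 mm tall; origin under its centre. Leave it alone.
- tube_rack: Fixed white test-tube rack 200 mm (x) by 60 mm (y) by 50 mm, tubes up to 100 mm; origin under its centre.
Mind the look-alikes: they are no part of the job. Leave any orange look-alike of the sensor alone. What is shaped like the mount but turquoise is not meant.

How it is judged:
On the way, in this order (a step that is already met when the one before it is completed fails the run):
1. the sensor's foot lies flat along the plate under the knob's flange, with the stud in the closed end of the slot (horizontal distance between slot_end and stud below 0.006 m and z of slot_end in the frame of mount between 0.005 and 0.012 m and angle between sensor's own z axis and vertical below 0.06 rad and angle between the x axis of sensor and the x axis of mount, either way round below 0.25 rad), for 0.2 s.
2. then the clamp is turned tight, the way its thread gives ((value of joint clamp above 1.1 rad or value of joint clamp below -1.1 rad)), for 0.2 s.
At the end, for the whole second after the job is handed in: The stud stands within 6 mm of the end of the slot, the foot flat on the plate (underside 5 to 12 mm above the bench, tilt under 0.06 rad) and within 0.25 rad of the plate's direction; the clamp's thread is turned at least 1.1 rad (of 1.3) from its start, the sensor at rest and released (all of step 1 and (value of joint clamp above 1.1 rad or value of joint clamp below -1.1 rad) and linear speed of sensor below 0.02 m/s); the robot touches nothing.
It fails at once if the clamp is forced: the wing wound up more than 0.6 rad against the thread (value of joint windup above 0.6 rad or value of joint windup below -0.6 rad).
It fails at once if the pot or the flask is shoved more than 30 mm or tipped (distance of any of pot, flask from where it was at the start of the episode above 0.03 m or angle between any of pot, flask's own z axis and vertical above 0.4 rad).
It also fails if it takes over 72 s, if anything falls off the work surface, if the arm or the gripper's body presses on something with over 40 N, if the wrist force passes 120 N, or if a joint passes its speed limit or range.

## Working session

There is one attempt and no reset: what is moved stays moved. The work goes in short steps, Python scripts to look and compute and a tool call to move; the robot and the scene stay as the last step left them, time stands still between calls to the robot, and variables do not carry over. Pictures are saved under pics/ and viewed, on a budget of 10 in all, crops included, one or two more only if the job needs it, and the job is handed in when it is done.

Besides the shell and the picture viewer there is one more tool, called after "Request:" as a command line: name --argument value ..., lists and objects as JSON in quotes. step_arm: Moves the arm, as the interface text tells. Its arguments: {"type":"object","properties":{"motion":{"type":"array"},"newtons":{"type":"number"}},"required":["motion"]}

```bash
mkdir -p pics
cat > h.py <<'E'
from workcell import *
import numpy as np, cv2
from scipy.spatial.transform import Rotation as R
def w(cam,p):
    T=np.array(get_calibration(cam)["world_from_camera"]); return T[:3,:3]@np.array(p)+T[:3,3]
def cloud(cam,d):
    c=get_calibration(cam);K=np.array(c["K"]);T=np.array(c["world_from_camera"])
    v,u=np.mgrid[:384,:512]
    P=np.stack([(u-K[0,2])/K[0,0]*d,(v-K[1,2])/K[1,1]*d,d],-1)
    return P@T[:3,:3].T+T[:3,3]
def pix(cam,P):
    c=get_calibration(cam);K=np.array(c["K"]);T=np.array(c["world_from_camera"])
    q=K@(T[:3,:3].T@(np.array(P)-T[:3,3])); return (q[:2]/q[2]).round()
E
python3 - <<'E'
from h import *
ims=[]
for c in ["scene","top"]:
    im,d=read_camera(c); ims.append(im)
    for t in ["sensor","mount","knob","pot","flask","tube_rack"]:
        for r in spot_in(c,t)[:3]:
            P=w(c,r["xyz"]); print(c,t,round(r["score"],2),P.round(3),pix(c,P))
cv2.imwrite("pics/a.png",cv2.resize(np.vstack(ims),(800,1200))[:600]); cv2.imwrite("pics/b.png",cv2.resize(ims[1],(800,600)))
print(read_state())
E
```

```text
scene sensor 0.91 [ 0.398 -0.025  0.   ] [247. 183.]
scene sensor 0.82 [ 0.501 -0.23   0.002] [211. 231.]
scene sensor 0.77 [ 0.29  -0.237  0.002] [176. 189.]
scene mount 0.95 [0.596 0.163 0.01 ] [327. 194.]
scene mount 0.87 [0.27  0.282 0.004] [294. 125.]
scene knob 0.61 [0.644 0.148 0.029] [333. 202.]
scene knob 0.44 [0.306 0.246 0.026] [293. 130.]
scene pot 0.67 [0.637 0.366 0.081] [384. 162.]
scene flask 0.7 [ 0.718 -0.143  0.038] [275. 262.]
scene tube_rack 0.57 [ 0.498 -0.44   0.047] [148. 257.]
top sensor 0.86 [ 0.371 -0.011  0.   ] [254. 237.]
top sensor 0.58 [ 0.273 -0.227  0.007] [326. 270.]
top sensor 0.18 [0.579 0.171 0.005] [195. 170.]
top mount 0.87 [0.584 0.174 0.011] [194. 168.]
top mount 0.79 [0.262 0.295 0.008] [154. 274.]
top mount 0.19 [ 0.495 -0.217  0.008] [321. 196.]
top knob 0.67 [0.64  0.147 0.034] [201. 149.]
top knob 0.61 [0.303 0.253 0.029] [166. 261.]
top pot 0.74 [0.619 0.369 0.085] [123. 154.]
top flask 0.75 [ 0.691 -0.121  0.04 ] [289. 131.]
top flask 0.47 [0.582 0.172 0.006] [194. 169.]
top tube_rack 0.96 [ 0.469 -0.428  0.05 ] [395. 204.]
{'time': 0.7, 'q': array([-1.36391604e+00,  2.63835610e-01,  1.60399508e+00,  5.77517993e-06,
        1.27367276e+00, -3.68947112e-02]), 'joint_vel': array([-0.00012719,  0.00023154,  0.00039813, -0.00121334,  0.00052304,
        0.00094706]), 'joint_torque': array([-1.40350941e-03, -5.14841437e+01, -3.67610443e+01,  4.64615823e-05,
        5.62844525e-04, -1.43390895e-05]), 'tool_pos': array([ 0.16292791, -0.65504803,  0.25332582]), 'tcp_rot': array([3.11819746e+00, 3.81960049e-01, 2.05373561e-05]), 'wrist_force': array([-0.87129405,  0.26742384, -0.00309063]), 'torque': array([-0.00395477,  0.03165674,  0.02370847]), 'width': 1.0017930496650032}
```

View pics/b.png

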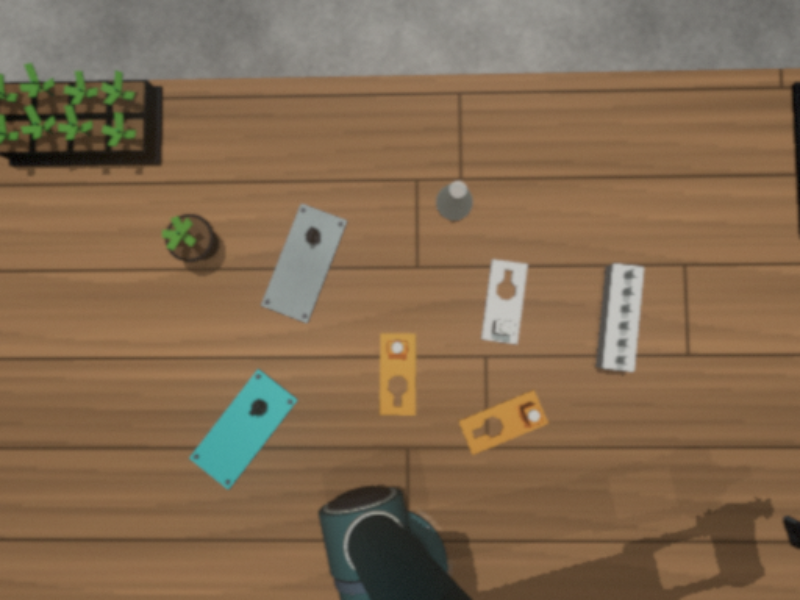

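View pics/a.png

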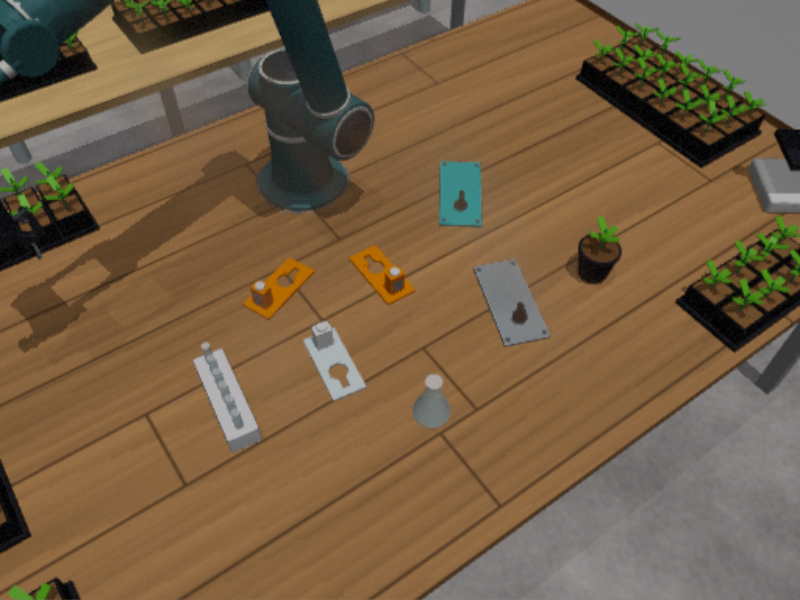

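The white sensor is at about (505,300) in the 800x600 top picture. The two orange look-alikes are at (398,375) and (505,422). The grey mount is at (305,262) with its knob at (313,236), and the turquoise look-alike is at (243,430). I choose the white sensor and the grey plate.

```bash
cat >> h.py <<'E'
def rect(pts):
    (c,s,a)=cv2.minAreaRect((pts[:,:2]*1000).astype(np.float32)); return np.round(c,1),np.round(s,1),round(a,2)
E
python3 - <<'E'
from h import *
for c in ["top","scene"]:
    im,d=read_camera(c); P=cloud(c,d)
    h=im.astype(int)
    for nm,t,xy in [("sensor","sensor",(0.497,-0.22)),("mount","mount",(0.59,0.168))]:
        m=np.hypot(P[...,0]-xy[0],P[...,1]-xy[1])<0.13
        z=P[...,2]; grey=(h.max(-1)-h.min(-1)<30)&m&(d>0)
        lo=grey&(z<0.02); print(c,nm,rect(P[lo]),np.median(z[lo]).round(4), lo.sum())
        hi=m&(z>0.03)&(z<0.1); 
        if hi.sum(): print("  high",rect(P[hi]),np.median(z[hi]),P[hi].mean(0).round(4))
c=get_calibration("wrist"); s=read_state(); T=np.array(c["world_from_camera"])
Rt=R.from_rotvec(s["tcp_rot"]).as_matrix()
print(Rt.round(3)); print((Rt.T@(T[:3,3]-s["tool_pos"])).round(4)); print((Rt.T@T[:3,:3]).round(3)); print(c["K"])
E
```

```text
top sensor (array([ 506.8, -223.4]), array([ 73.5, 159.8]), 81.35) 0.0056 934
  high (array([ 454. , -213.1]), array([36.6, 26.3]), 87.98) 0.06009091141455325 [ 0.4539 -0.2117  0.0599]
top mount (array([587.1, 173.7]), array([102.3, 222.2]), 68.27) 0.008 2209
  high (array([636.6, 153.6]), array([11.2, 27. ]), 67.33) 0.05143145592101961 [0.6362 0.153  0.0493]
scene sensor (array([ 492.7, -222.8]), array([ 73.7, 193.6]), 81.19) 0.0044 790
  high (array([ 456.6, -218.9]), array([36. , 28.9]), 80.79) 0.05583770830593793 [ 0.461  -0.2212  0.053 ]
scene mount (array([584.5, 172.6]), array([106.2, 233.1]), 69.25) 0.0065 1508
  high (array([639. , 148.6]), array([11.9, 28.9]), 69.05) 0.04754452189147407 [0.6402 0.1472 0.0458]
[[ 0.97   0.241  0.   ]
 [ 0.241 -0.97  -0.   ]
 [-0.     0.    -1.   ]]
[ 0.0834 -0.0002 -0.1204]
[[ 0.001 -0.948 -0.318]
 [ 1.     0.     0.001]
 [-0.    -0.318  0.948]]
[[300.77200736   0.         256.32022677]
 [  0.         300.77200736 188.14132745]
 [  0.           0.           1.        ]]
```

Request:
step_arm --motion '[[[0.085, 0.035, 0.052, 0, 0, 0, -3], [0.085, 0.07, 0.105, 0, 0, 0, -6], [0.085, 0.105, 0.158, 0, 0, 0, -9], [0.085, 0.14, 0.211, 0, 0, 0, -12], [0.085, 0.175, 0.264, 0, 0, 0, -15], [0.085, 0.21, 0.316, 0, 0, 0, -18], [0.085, 0.245, 0.369, -0.02, 0, 0, -20], [0.085, 0.28, 0.42, -0.05, 0, 0, -22.6]]]'

```text
time: 1.8
tool_pos: [0.4373, -0.2446, 0.2106]
tcp_rot: [3.131, -0.238, 0.006]
wrist_force: [1.0, -1.6, -0.2]
width: 0.994
```

Request:
step_arm --motion '[[[0.085, 0.012, 0.02, -0.03, 0, 0, 0], [0.085, 0.012, 0.02, -0.03, 0, 0, 0], [0.085, 0.012, 0.02, -0.03, 0, 0, 0], [0.085, 0.012, 0.02, -0.03, 0, 0, 0], [0.085, 0.012, 0.02, -0.03, 0, 0, 0], [0.085, 0.012, 0.02, -0.03, 0, 0, 0], [0.085, 0.012, 0.02, -0.03, 0, 0, 0], [0.085, 0.012, 0.02, -0.03, 0, 0, 0]]]'

```text
time: 2.8
tool_pos: [0.4493, -0.2247, 0.1806]
tcp_rot: [3.131, -0.238, 0.006]
wrist_force: [0.7, -0.1, 0.1]
width: 0.997
```

Run:
```python
from h import *
s=read_state(); print(s["tool_pos"].round(4), R.from_rotvec(s["tcp_rot"]).as_matrix()[:,:2].round(3).tolist(), s["q"].round(2), s["wrist_force"].round(2), s["width"])
im,d=read_camera("wrist"); P=cloud("wrist",d); cv2.imwrite("pics/c.png",im)
z=P[...,2]; h=im.astype(int)
m=np.hypot(P[...,0]-.497,P[...,1]+.22)<0.13
lo=m&(h.max(-1)-h.min(-1)<30)&(z<.02)&(z>.0035)&(d>0)
print(rect(P[lo]),np.median(z[lo]),lo.sum())
hi=m&(z>.056)&(z<.064)&(d>0); print(rect(P[hi]),np.median(z[hi]),hi.sum())
```

```text
[ 0.4493 -0.2247  0.1806] [[0.988, -0.151], [-0.151, -0.988], [0.004, 0.002]] [-0.51 -0.01  2.05 -0.    1.1   1.21] [ 0.68 -0.1   0.12] 0.996522102888307
(array([ 506.5, -223.7]), array([ 70.2, 159.2]), 81.63) 0.005844799413587509 9253
(array([ 454.9, -216.2]), array([35.9, 25.6]), 81.26) 0.05937699121432674 761
```

View pics/c.png

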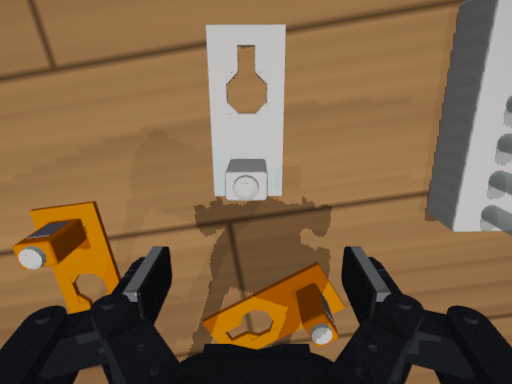

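Request:
step_arm --motion '[[[0.085, 0.0053, 0.0088, -0.03, 0, 0, 0], [0.085, 0.0053, 0.0088, -0.06, 0, 0, 0], [0.085, 0.0053, 0.0088, -0.09, 0, 0, 0], [0.085, 0.0053, 0.0088, -0.115, 0, 0, 0], [0.085, 0.0053, 0.0088, -0.13, 0, 0, 0], [0.085, 0.0053, 0.0088, -0.1425, 0, 0, 0], [0.085, 0.0053, 0.0088, -0.1425, 0, 0, 0], [0.085, 0.0053, 0.0088, -0.1425, 0, 0, 0]]]'

```text
time: 3.85
tool_pos: [0.4553, -0.2162, 0.0388]
tcp_rot: [3.13, -0.238, 0.008]
wrist_force: [-0.0, -0.2, 0.5]
width: 0.998
```

Request:
step_arm --motion '[[[0.025, 0, 0, 0, 0, 0, 0], [0.025, 0, 0, 0, 0, 0, 0], [0.025, 0, 0, 0, 0, 0, 0], [0.025, 0, 0, 0, 0, 0, 0], [0.025, 0, 0, 0, 0, 0, 0], [0.025, 0, 0, 0, 0, 0, 0], [0.025, 0, 0, 0.01, 0, 0, 0], [0.025, 0, 0, 0.02, 0, 0, 0]]]' --newtons 50

```text
time: 4.85
tool_pos: [0.4545, -0.2158, 0.0586]
tcp_rot: [3.131, -0.238, 0.005]
wrist_force: [0.1, -0.3, -1.5]
width: 0.419
```

Request:
step_arm --motion '[[[0.025, 0, 0, 0.04, 0, 0, 0], [0.025, 0, 0, 0.08, 0, 0, 0], [0.025, 0, 0, 0.12, 0, 0, 0], [0.025, 0.01, 0.04, 0.13, 0, 0, -1], [0.025, 0.02, 0.085, 0.13, 0, 0, -3], [0.025, 0.032, 0.13, 0.13, 0, 0, -5], [0.025, 0.043, 0.172, 0.13, 0, 0, -7], [0.025, 0.053, 0.21, 0.13, 0, 0, -9]]]'

```text
time: 5.85
tool_pos: [0.5073, -0.0041, 0.1888]
tcp_rot: [3.102, -0.484, 0.005]
wrist_force: [-0.3, -0.5, -1.9]
width: 0.415
```

Request:
step_arm --motion '[[[0.025, 0.008, 0.033, 0, 0, 0, -1], [0.025, 0.015, 0.06, 0, 0, 0, -3], [0.025, 0.02, 0.08, 0, 0, 0, -4.2], [0.025, 0.023, 0.092, 0, 0, 0, -4.2], [0.025, 0.023, 0.092, 0, 0, 0, -4.2], [0.025, 0.023, 0.092, 0, 0, 0, -4.2], [0.025, 0.023, 0.092, 0, 0, 0, -4.2], [0.025, 0.023, 0.092, 0, 0, 0, -4.2]]]'

```text
time: 6.85
tool_pos: [0.5302, 0.0873, 0.1888]
tcp_rot: [3.082, -0.599, 0.005]
wrist_force: [0.3, 1.1, -2.8]
width: 0.414
```

```bash
cat > look.py <<'E'
from h import *
import sys
s=read_state(); M=R.from_rotvec(s["tcp_rot"]).as_matrix(); print(s["tool_pos"].round(4), np.degrees(np.arctan2(M[1,0],M[0,0])).round(2), M[2,:2].round(4), s["q"].round(2), s["width"].round(3))
im,d=read_camera("wrist"); P=cloud("wrist",d); cv2.imwrite("pics/%s.png"%sys.argv[1],im)
z=P[...,2]; h=im.astype(int); sat=h.max(-1)-h.min(-1)
m=(np.hypot(P[...,0]-.587,P[...,1]-.173)<0.16)&(d>0)
lo=m&(z>.006)&(z<.0105)&(sat<40); print("plate",rect(P[lo]),np.median(z[lo]),lo.sum())
k=(np.hypot(P[...,0]-.638,P[...,1]-.153)<0.03)&(d>0)
hi=k&(z>.046)&(z<.058); 
if hi.any(): print("wing top",rect(P[hi]),np.median(z[hi]),hi.sum())
fl=k&(z>.0185)&(z<.024)
if fl.any(): print("flange",cv2.minEnclosingCircle((P[fl][:,:2]*1000).astype(np.float32)),np.median(z[fl]))
v=(z>s["tool_pos"][2]-.055)&(z<s["tool_pos"][2]-.015)&(d>0)&(h.min(-1)>120); v[260:]=0
if v.any(): print("foot",rect(P[v]),np.median(z[v]),v.sum())
E
python3 look.py d
```

```text
Traceback (most recent call last):
  File "look.py", line 3, in <module>
    s=read_state(); M=R.from_rotvec(s["tcp_rot"]).as_matrix(); print(s["tool_pos"].round(4), np.degrees(np.arctan2(M[1,0],M[0,0])).round(2), M[2,:2].round(4), s["q"].round(2), s["width"].round(3))
                                                                                                                                                                                ^^^^^^^^^^^^^^^^
AttributeError: 'float' object has no attribute 'round'
```

```bash
sed -i 's/s\["width"\].round(3)/s["width"]/' look.py; python3 look.py d
```

```text
[0.5302 0.0873 0.1888] -21.99 [0.0033 0.0015] [ 0.12  0.05  1.97 -0.    1.12  2.07] 0.4142152210168209
plate (array([589.9, 181.2]), array([ 82. , 219.8]), 68.48) 0.007907739757863769 15868
wing top (array([637.4, 152.2]), array([11.5, 27.9]), 67.43) 0.05218102027724136 515
flange ((637.3056030273438, 151.7201690673828), 15.563616752624512) 0.020857042057118164
foot (array([585.5,  66. ]), array([ 70.6, 122.8]), 68.1) 0.1550901477068618 25278
```

View pics/d.png

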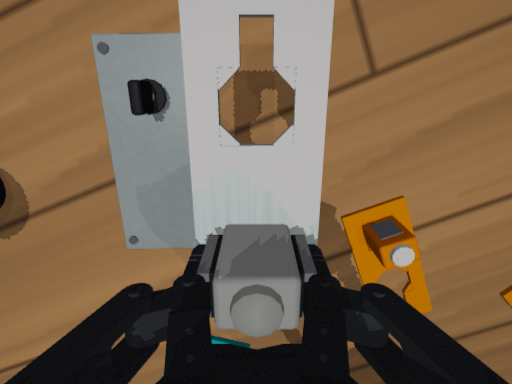

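Run:
```python
from h import *
s=read_state(); M=R.from_rotvec(s["tcp_rot"]).as_matrix()
im,d=read_camera("wrist"); c=get_calibration("wrist");K=np.array(c["K"]);T=np.array(c["world_from_camera"])
P=cloud("wrist",d); z=P[...,2]
foot=(abs(z-.155)<.006)&(d>0)
pl=P[foot]; A=np.c_[pl[:,:2],np.ones(len(pl))]; co=np.linalg.lstsq(A,pl[:,2],rcond=None)[0]; print("plane",co.round(4))
hole=(~foot).astype(np.uint8); hole[:72]=0; hole[150:]=0; hole[:,:200]=0; hole[:,310:]=0
n,l,st,ce=cv2.connectedComponentsWithStats(hole); i=1+st[1:,4].argmax(); print(st[i],ce[i])
x,y,ww,hh,_=st[i]
slot=np.where(~foot[40,200:310])[0]+200; top=np.where(~foot[:60,257])[0]
def hit(u,v,z0=.155):
    r=T[:3,:3]@np.linalg.inv(K)@[u,v,1]; return T[:3,3]+r*(z0-T[2,3])/r[2]
for nm,u,v in [("bottom",x+ww/2-.5,y+hh-.5),("mid",x+ww/2-.5,107),("left",x-.5,107),("right",x+ww-.5,107),("slot mid",slot.mean(),40),("slot end",slot.mean(),top.min()-.5)]:
    q=hit(u,v); print(nm,(u,v),q.round(4),(M.T@(q-s["tool_pos"])).round(4))
```

```text
plane [-0.0035  0.0022  0.157 ]
[ 219   72   75   72 4538] [256.2089026  106.58043191]
bottom (np.float64(256.0), np.float64(143.5)) [0.5822 0.0676 0.155 ] [ 0.0555 -0.0011  0.0341]
mid (np.float64(256.0), 107) [0.5991 0.0608 0.155 ] [ 0.0737 -0.0011  0.0341]
left (np.float64(218.5), 107) [0.606  0.0781 0.155 ] [ 0.0737 -0.0197  0.0341]
right (np.float64(293.5), 107) [0.5921 0.0435 0.155 ] [0.0737 0.0175 0.0341]
slot mid (np.float64(256.0), 40) [0.627  0.0495 0.155 ] [ 0.1038 -0.0011  0.0342]
slot end (np.float64(256.0), np.float64(17.5)) [0.6356 0.046  0.155 ] [ 0.1131 -0.0011  0.0342]
```

Request:
step_arm --motion '[[[0.025, 0.01, 0.025, 0, 0, 0, 0], [0.025, 0.02, 0.05, 0, 0, 0, 0], [0.025, 0.03, 0.072, 0, 0, 0, 0], [0.025, 0.0382, 0.0915, 0, 0, 0, 0.3], [0.025, 0.0382, 0.0915, -0.025, 0, 0, 0.3], [0.025, 0.0382, 0.0915, -0.055, 0, 0, 0.3], [0.025, 0.0382, 0.0915, -0.08, 0, 0, 0.3], [0.025, 0.0382, 0.0915, -0.08, 0, 0, 0.3]]]'

```text
time: 7.95
tool_pos: [0.5663, 0.1787, 0.1061]
tcp_rot: [3.081, -0.589, -0.004]
wrist_force: [0.3, 0.1, -2.6]
width: 0.417
```

```bash
python3 look.py e
python3 - <<'E'
import cv2; im=cv2.imread('pics/e.png'); cv2.imwrite('pics/e2.png',cv2.resize(im[0:230,150:360],None,fx=2.6,fy=2.6))
E
```

```text
[0.5663 0.1787 0.1061] -21.66 [-0.0015  0.0051] [ 0.27  0.25  1.91 -0.    0.98  2.22] 0.4173232207813566
plate (array([616.2, 174. ]), array([ 77.3, 168. ]), 68.95) 0.009713746660474795 3846
wing top (array([639.2, 152.6]), array([10.9, 27.7]), 68.71) 0.054413662380781186 993
flange ((639.1957397460938, 152.68299865722656), 15.88641357421875) 0.022794002658831164
foot (array([623., 158.]), array([ 70.5, 122.8]), 68.4) 0.07398187983411803 25341
```

View pics/e2.png

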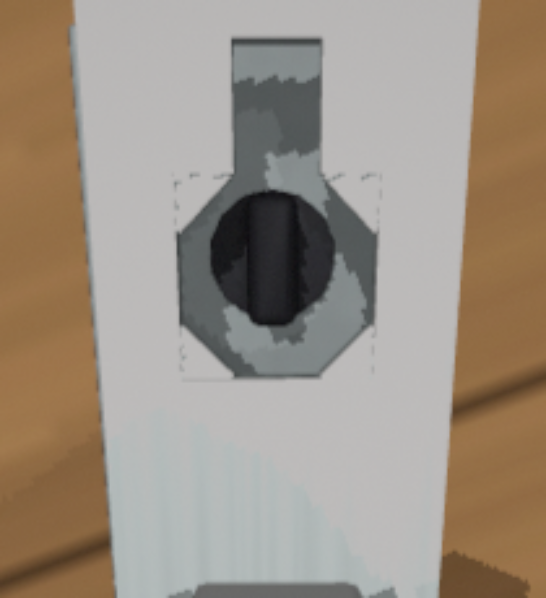

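```bash
cat > hole.py <<'E'
from h import *
s=read_state(); M=R.from_rotvec(s["tcp_rot"]).as_matrix()
c=get_calibration("wrist");K=np.array(c["K"]);T=np.array(c["world_from_camera"])
def hit(u,v,z0):
    r=T[:3,:3]@np.linalg.inv(K)@[u,v,1]; return T[:3,3]+r*(z0-T[2,3])/r[2]
f=2.6
px=lambda a,b:(150+a/f,b/f)
print(s["tool_pos"])
for nm,p,z0 in [("hole",px(277,276),.0735),("holebot",px(277,377),.0735),("slotend",px(277,38),.0735),("flange",px(272,258),.021),("wing",px(272,258),.053)]:
    q=hit(*p,z0); print(nm,q.round(4),(M.T@(q-s["tool_pos"])).round(4))
E
python3 hole.py
```

```text
[0.56775055 0.17904375 0.10789733]
hole [0.6369 0.1523 0.0735] [ 0.0741 -0.0008  0.0345]
holebot [0.6188 0.1595 0.0735] [ 0.0546 -0.0008  0.0345]
slotend [0.6743 0.1375 0.0735] [ 0.1143 -0.0008  0.0345]
flange [0.6386 0.1528 0.021 ] [ 0.0755 -0.002   0.087 ]
wing [0.6397 0.1523 0.053 ] [ 0.0766 -0.0018  0.055 ]
```

Request:
step_arm --motion '[[[0.025, 0.0015, 0.0003, 0, 0, 0, 0], [0.025, 0.0015, 0.0003, -0.01, 0, 0, 0], [0.025, 0.0015, 0.0003, -0.02, 0, 0, 0], [0.025, 0.0015, 0.0003, -0.03, 0, 0, 0], [0.025, 0.0015, 0.0003, -0.04, 0, 0, 0], [0.025, 0.0015, 0.0003, -0.05, 0, 0, 0], [0.025, 0.0015, 0.0003, -0.058, 0, 0, 0], [0.025, 0.0015, 0.0003, -0.058, 0, 0, 0]]]'

```text
time: 9.0
tool_pos: [0.5688, 0.1792, 0.049]
tcp_rot: [3.082, -0.59, -0.001]
wrist_force: [0.3, 0.3, -1.4]
width: 0.414
```

```bash
python3 look.py f
python3 - <<'E'
import cv2; im=cv2.imread('pics/f.png'); cv2.imwrite('pics/f2.png',cv2.resize(im[0:230,150:360],None,fx=2.6,fy=2.6))
E
```

```text
[0.5688 0.1792 0.049 ] -21.66 [0.0002 0.0039] [ 0.27  0.32  1.94 -0.    0.88  2.22] 0.4144258954570441
plate (array([585.1, 172.9]), array([100.3, 210.5]), 68.9) 0.008418448667314823 16612
wing top (array([637.8, 152.5]), array([11., 28.]), 68.23) 0.0530160862795231 2039
flange ((637.9024047851562, 152.5128173828125), 15.950879096984863) 0.02142656359885184
foot (array([623.8, 158. ]), array([ 99.5, 127. ]), 68.64) 0.01515149547695055 37903
```

View pics/f2.png

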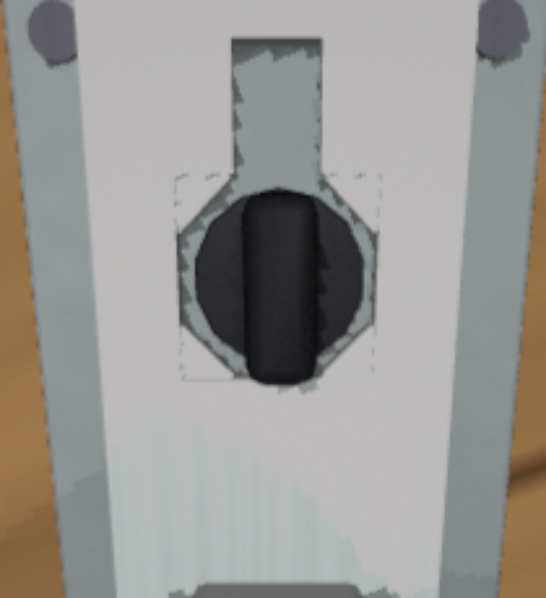

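Request:
step_arm --motion '[[[0.025, -0.003, 0.0012, -0.0007, 0, 0, 0], [0.025, -0.008, 0.0031, -0.0007, 0, 0, 0], [0.025, -0.013, 0.0051, -0.0007, 0, 0, 0], [0.025, -0.018, 0.0071, -0.0007, 0, 0, 0], [0.025, -0.023, 0.0091, -0.0007, 0, 0, 0], [0.025, -0.028, 0.011, -0.0007, 0, 0, 0], [0.025, -0.0315, 0.0124, -0.0007, 0, 0, 0], [0.025, -0.0315, 0.0124, -0.0007, 0, 0, 0]]]'

```text
time: 10.05
tool_pos: [0.5373, 0.1918, 0.0488]
tcp_rot: [3.082, -0.589, -0.0]
wrist_force: [-0.1, 0.2, -2.2]
width: 0.416
```

Request:
step_arm --motion '[[[0.025, -0.0005, 0.0002, 0, 0, 0, 0], [0.025, -0.001, 0.0004, 0, 0, 0, 0], [0.025, -0.0015, 0.0006, 0, 0, 0, 0], [0.025, -0.002, 0.0008, 0, 0, 0, 0], [0.025, -0.002, 0.0008, 0, 0, 0, 0], [0.025, -0.002, 0.0008, 0, 0, 0, 0], [0.025, -0.002, 0.0008, 0, 0, 0, 0], [0.025, -0.002, 0.0008, 0, 0, 0, 0]]]'

```text
time: 11.05
tool_pos: [0.5364, 0.1925, 0.0494]
tcp_rot: [3.083, -0.589, 0.003]
wrist_force: [4.0, -2.2, -2.7]
width: 0.415
```

```bash
python3 look.py g
python3 - <<'E'
import cv2; im=cv2.imread('pics/g.png'); cv2.imwrite('pics/g2.png',cv2.resize(im[0:230,150:360],None,fx=2.6,fy=2.6))
E
```

```text
[0.5364 0.1925 0.0494] -21.64 [0.0027 0.0027] [ 0.3   0.28  2.   -0.    0.86  2.25] 0.4149670892438789
plate (array([578.4, 175.3]), array([ 99.9, 154.6]), 68.91) 0.007828611036787808 17293
wing top (array([632.4, 154.4]), array([10.9, 17. ]), 68.9) 0.05243975292651597 1639
flange ((637.5924072265625, 152.31544494628906), 15.984882354736328) 0.020835347855881065
foot (array([592.1, 170.4]), array([ 99.3, 125.3]), 68.67) 0.015062573576609506 37439
```

View pics/g2.png

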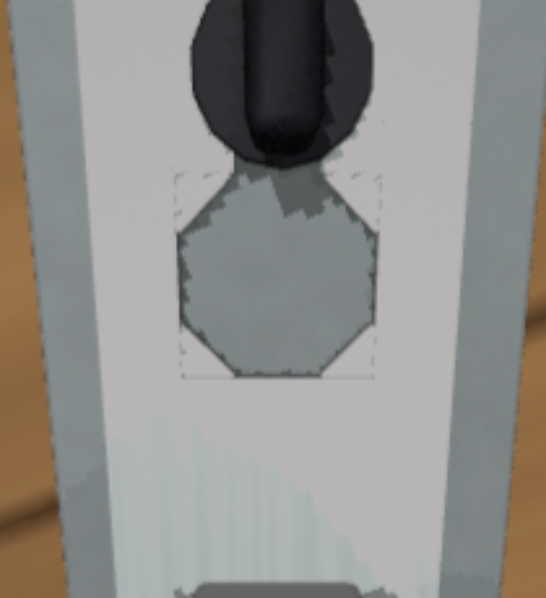

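The picture shows the flange fully over the slot, with the large end empty at (277,276) in the crop. The stud pushes back with about 4.6 N, so it has reached the slot end. Next I lower slightly, release and lift.

Request:
step_arm --motion '[[[0.025, 0, 0, -0.0006, 0, 0, 0], [0.025, 0, 0, -0.0012, 0, 0, 0], [0.025, 0, 0, -0.0016, 0, 0, 0], [0.025, 0, 0, -0.0016, 0, 0, 0], [0.085, 0, 0, -0.0016, 0, 0, 0], [0.085, 0, 0, -0.0016, 0, 0, 0], [0.085, 0, 0, -0.0016, 0, 0, 0], [0.085, 0, 0, -0.0016, 0, 0, 0]]]'

```text
time: 12.1
tool_pos: [0.5362, 0.1925, 0.0477]
tcp_rot: [3.083, -0.589, 0.003]
wrist_force: [-0.2, 0.2, 0.3]
width: 0.992
```

Request:
step_arm --motion '[[[0.085, 0, 0, 0, 0, 0, 0], [0.085, 0, 0, 0.005, 0, 0, 0], [0.085, 0, 0, 0.02, 0, 0, 0], [0.085, 0, 0, 0.04, 0, 0, 0], [0.085, 0, 0, 0.07, 0, 0, 0], [0.085, 0, 0, 0.1, 0, 0, 0], [0.085, 0, 0, 0.12, 0, 0, 0], [0.085, 0, 0, 0.12, 0, 0, 0]]]'

```text
time: 13.1
tool_pos: [0.5378, 0.193, 0.1704]
tcp_rot: [3.085, -0.59, 0.01]
wrist_force: [-0.1, -0.7, -0.5]
width: 0.993
```

Run:
```python
from h import *
s=read_state(); print(s["tool_pos"].round(4), s["wrist_force"].round(1), s["torque"].round(2))
im,d=read_camera("wrist"); P=cloud("wrist",d); cv2.imwrite("pics/i.png",im); z=P[...,2]; h=im.astype(int)
m=(np.hypot(P[...,0]-.58,P[...,1]-.175)<.12)&(d>0)
f=m&(z>.011)&(z<.017)&(h.min(-1)>110)
print("foot",rect(P[f]),np.median(z[f]),f.sum(), np.linalg.lstsq(np.c_[P[f][:,:2],np.ones(f.sum())],P[f][:,2],rcond=None)[0].round(4))
k=(np.hypot(P[...,0]-.638,P[...,1]-.153)<.03)&(d>0)
t=k&(z>.046)&(z<.058); print("wing",rect(P[t])); t=k&(z>.0185)&(z<.024); print("flange",cv2.minEnclosingCircle((P[t][:,:2]*1000).astype(np.float32)))
hs=(np.hypot(P[...,0]-.536,P[...,1]-.193)<.03)&(z>.064)&(z<.071); print("house top",rect(P[hs]),hs.sum())
```

```text
[0.5378 0.193  0.1704] [-0.1 -0.7 -0.5] [-0.03  0.03 -0.06]
foot (array([582.9, 173.9]), array([ 70.1, 158.8]), 68.55) 0.012008369048012668 8375 [-0.0014 -0.0007  0.013 ]
wing (array([635.9, 151.8]), array([10.5, 27.8]), 68.11)
flange ((635.9181518554688, 151.9896697998047), 15.778220176696777)
house top (array([534.4, 192.9]), array([35.3, 25.9]), 67.88) 799
```

View pics/i.png

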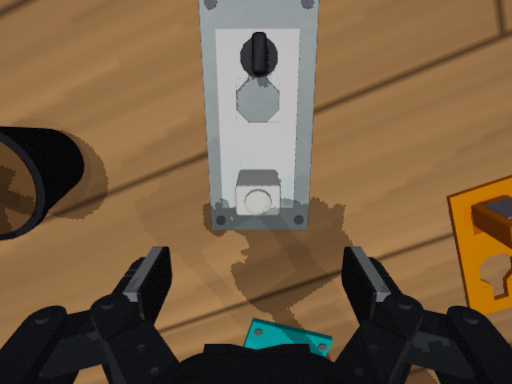

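Request:
step_arm --motion '[[[0.06, 0.0125, -0.005, 0, 0, 0, 10], [0.06, 0.025, -0.01, 0, 0, 0, 20], [0.06, 0.0375, -0.015, 0, 0, 0, 30], [0.06, 0.05, -0.02, 0, 0, 0, 40], [0.06, 0.0625, -0.025, 0, 0, 0, 50], [0.06, 0.075, -0.03, 0, 0, 0, 60], [0.06, 0.0875, -0.035, 0, 0, 0, 70], [0.06, 0.0998, -0.0407, 0, 0, 0, 80]]]'

```text
time: 14.15
tool_pos: [0.6355, 0.1515, 0.166]
tcp_rot: [-2.737, -1.539, -0.001]
wrist_force: [-0.4, -0.1, -0.3]
width: 0.705
```

Request:
step_arm --motion '[[[0.06, 0, 0, 0, 0, 0, 10], [0.06, 0, 0, 0, 0, 0, 20], [0.06, 0, 0, 0, 0, 0, 30], [0.06, 0, 0, 0, 0, 0, 40], [0.06, 0, 0, 0, 0, 0, 50], [0.06, 0, 0, 0, 0, 0, 60], [0.06, 0, 0, 0, 0, 0, 70], [0.06, 0, 0, 0, 0, 0, 80]]]'

```text
time: 15.15
tool_pos: [0.6341, 0.1513, 0.1635]
tcp_rot: [-1.098, -2.938, 0.004]
wrist_force: [-0.6, 0.6, -0.7]
width: 0.701
```

```bash
cat > st.py <<'E'
from h import *
s=read_state(); M=R.from_rotvec(s["tcp_rot"]).as_matrix(); print(s["time"],s["tool_pos"].round(4), "yaw",np.degrees(np.arctan2(M[1,0],M[0,0])).round(2), "tilt",np.degrees(M[:2,2]).round(2), s["q"].round(2),"F",s["wrist_force"].round(2),"T", s["torque"].round(3),"w",s["width"])
E
python3 st.py
```

```text
15.15 [0.6341 0.1513 0.1635] yaw 139.01 tilt [-0.32 -0.05] [ 0.2   0.29  1.74  0.    1.12 -0.66] F [-0.59  0.57 -0.74] T [ 0.037 -0.019 -0.039] w 0.7014201874047863
```

Request:
step_arm --motion '[[[0.06, 0.0035, 0.001, -0.01, 0, 0, 10], [0.06, 0.0035, 0.001, -0.02, 0, 0, 19.3], [0.06, 0.0035, 0.001, -0.03, 0, 0, 19.3], [0.06, 0.0035, 0.001, -0.045, 0, 0, 19.3], [0.06, 0.0035, 0.001, -0.045, 0, 0, 19.3], [0.06, 0.0035, 0.001, -0.045, 0, 0, 19.3], [0.06, 0.0035, 0.001, -0.045, 0, 0, 19.3], [0.06, 0.0035, 0.001, -0.045, 0, 0, 19.3]]]'

```text
time: 16.15
tool_pos: [0.6381, 0.1523, 0.1193]
tcp_rot: [-0.591, -3.082, 0.005]
wrist_force: [-0.9, -0.1, -0.1]
width: 0.701
```

```bash
python3 st.py
python3 - <<'E'
from h import *
im,d=read_camera("wrist"); P=cloud("wrist",d); cv2.imwrite("pics/j.png",im); z=P[...,2]
k=(np.hypot(P[...,0]-.638,P[...,1]-.153)<.03)&(d>0)
t=k&(z>.046)&(z<.058); print("wing",rect(P[t]),t.sum()); t=k&(z>.0185)&(z<.024); print("flange",cv2.minEnclosingCircle((P[t][:,:2]*1000).astype(np.float32)))
E
```

```text
16.15 [0.6381 0.1523 0.1193] yaw 158.3 tilt [-0.21 -0.14] [ 0.2   0.34  1.77 -0.    1.04 -0.99] F [-0.88 -0.06 -0.07] T [ 0.015 -0.02  -0.029] w 0.7013127834263941
wing (array([637.3, 152.7]), array([10.4, 27.3]), 68.24) 618
flange ((637.8403930664062, 152.0784912109375), 16.1292667388916)
```

View pics/j.png

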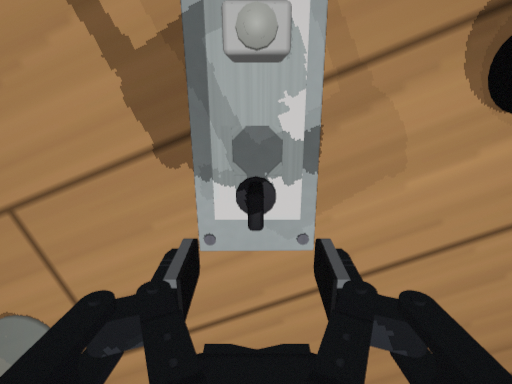

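The wing at (256,205) lies midway between the jaws and the yaw matches. I descend and grip it gently.

Request:
step_arm --motion '[[[0.06, -0.0005, 0.0002, -0.015, 0, 0, 0], [0.06, -0.0005, 0.0002, -0.03, 0, 0, 0], [0.06, -0.0005, 0.0002, -0.045, 0, 0, 0], [0.06, -0.0005, 0.0002, -0.06, 0, 0, 0], [0.06, -0.0005, 0.0002, -0.071, 0, 0, 0], [0.06, -0.0005, 0.0002, -0.071, 0, 0, 0], [0.06, -0.0005, 0.0002, -0.071, 0, 0, 0], [0.06, -0.0005, 0.0002, -0.071, 0, 0, 0]]]'

```text
time: 17.2
tool_pos: [0.6383, 0.1527, 0.0491]
tcp_rot: [-0.591, -3.084, 0.004]
wrist_force: [-0.1, 0.1, -0.0]
width: 0.701
```

Request:
step_arm --motion '[[[0.0, 0, 0, 0, 0, 0, 0], [0.0, 0, 0, 0, 0, 0, 0], [0.0, 0, 0, 0, 0, 0, 0], [0.0, 0, 0, 0, 0, 0, 0], [0.0, 0, 0, 0, 0, 0, 0], [0.0, 0, 0, 0, 0, 0, 0], [0.0, 0, 0, 0, 0, 0, 0], [0.0, 0, 0, 0, 0, 0, 0]]]' --newtons 35

```text
time: 18.2
tool_pos: [0.6381, 0.1518, 0.0496]
tcp_rot: [-0.591, -3.083, 0.006]
wrist_force: [-2.5, -4.6, 5.2]
width: 0.12
```

```bash
python3 st.py
```

```text
18.2 [0.6381 0.1518 0.0496] yaw 158.31 tilt [-0.16 -0.19] [ 0.2   0.42  1.81 -0.    0.92 -0.99] F [-2.55 -4.59  5.24] T [-0.804  0.425 -0.008] w 0.11969621470125535
```

Request:
step_arm --motion '[[[0.0, 0, 0, 0, 0, 0, 3], [0.0, 0, 0, 0, 0, 0, 6], [0.0, 0, 0, 0, 0, 0, 9], [0.0, 0, 0, 0, 0, 0, 12], [0.0, 0, 0, 0, 0, 0, 15], [0.0, 0, 0, 0, 0, 0, 15], [0.0, 0, 0, 0, 0, 0, 15], [0.0, 0, 0, 0, 0, 0, 15]]]'

```text
time: 19.2
tool_pos: [0.6381, 0.152, 0.0497]
tcp_rot: [-0.184, -3.135, 0.006]
wrist_force: [-1.3, -0.4, 1.7]
width: 0.121
```

```bash
python3 st.py
```

```text
19.2 [0.6381 0.152  0.0497] yaw 173.27 tilt [-0.1 -0.2] [ 0.2   0.42  1.81 -0.    0.92 -1.25] F [-1.31 -0.4   1.66] T [ 0.101  0.211 -0.27 ] w 0.12063422548769008
```

The resisting torque is 0.27 N·m after 0.26 rad, so the counter-clockwise way blocks. I turn back and try clockwise.

Request:
step_arm --motion '[[[0.0, 0, 0, 0, 0, 0, -4], [0.0, 0, 0, 0, 0, 0, -8], [0.0, 0, 0, 0, 0, 0, -12], [0.0, 0, 0, 0, 0, 0, -16], [0.0, 0, 0, 0, 0, 0, -20], [0.0, 0, 0, 0, 0, 0, -25], [0.0, 0, 0, 0, 0, 0, -30], [0.0, 0, 0, 0, 0, 0, -30]]]'

```text
time: 20.2
tool_pos: [0.638, 0.1514, 0.0496]
tcp_rot: [-0.987, -2.98, 0.007]
wrist_force: [-1.8, -3.6, 3.1]
width: 0.12
```

```bash
python3 st.py
```

```text
20.2 [0.638  0.1514 0.0496] yaw 143.36 tilt [-0.21 -0.19] [ 0.2   0.42  1.81 -0.    0.92 -0.73] F [-1.8  -3.61  3.13] T [-0.572  0.22   0.104] w 0.11994236298705567
```

Request:
step_arm --motion '[[[0.0, 0, 0, 0, 0, 0, -5], [0.0, 0, 0, 0, 0, 0, -10], [0.0, 0, 0, 0, 0, 0, -15], [0.0, 0, 0, 0, 0, 0, -20], [0.0, 0, 0, 0, 0, 0, -25], [0.0, 0, 0, 0, 0, 0, -30], [0.0, 0, 0, 0, 0, 0, -35], [0.0, 0, 0, 0, 0, 0, -35]]]'

```text
time: 21.2
tool_pos: [0.6375, 0.1507, 0.0497]
tcp_rot: [-1.833, -2.546, 0.008]
wrist_force: [-2.1, -4.1, 4.8]
width: 0.121
```

```bash
python3 st.py
```

```text
21.2 [0.6375 0.1507 0.0497] yaw 108.49 tilt [-0.35 -0.11] [ 0.19  0.42  1.81 -0.    0.93 -0.13] F [-2.06 -4.07  4.84] T [-0.7    0.432  0.081] w 0.12069631049761181
```

Request:
step_arm --motion '[[[0.0, 0, 0, 0, 0, 0, -5], [0.0, 0, 0, 0, 0, 0, -10], [0.0, 0, 0, 0, 0, 0, -15], [0.0, 0, 0, 0, 0, 0, -20], [0.0, 0, 0, 0, 0, 0, -25], [0.0, 0, 0, 0, 0, 0, -29], [0.0, 0, 0, 0, 0, 0, -32], [0.0, 0, 0, 0, 0, 0, -32]]]'

```text
time: 22.2
tool_pos: [0.6367, 0.1505, 0.0496]
tcp_rot: [-2.46, -1.945, 0.009]
wrist_force: [-4.5, -3.1, 5.7]
width: 0.121
```

```bash
python3 st.py
```

```text
22.2 [0.6367 0.1505 0.0496] yaw 76.66 tilt [-0.44  0.05] [0.19 0.42 1.81 0.   0.93 0.42] F [-4.51 -3.14  5.73] T [-0.607  0.673  0.172] w 0.12096293518826176
```

Torque has risen from the 0.08–0.10 N·m friction level to 0.17 N·m at 1.42 rad of wing turn, so the clamp is at its stop. I release and lift.

Request:
step_arm --motion '[[[0.045, 0, 0, 0, 0, 0, 0], [0.045, 0, 0, 0, 0, 0, 0], [0.045, 0, 0, 0, 0, 0, 0], [0.045, 0, 0, 0, 0, 0, 0], [0.045, 0, 0, 0, 0, 0, 0], [0.045, 0, 0, 0.01, 0, 0, 0], [0.045, 0, 0, 0.03, 0, 0, 0], [0.045, 0, 0, 0.05, 0, 0, 0]]]'

```text
time: 23.2
tool_pos: [0.6373, 0.1506, 0.1018]
tcp_rot: [-2.461, -1.945, 0.006]
wrist_force: [-0.2, -0.1, 0.1]
width: 0.529
```

Request:
step_arm --motion '[[[0.045, -0.01, 0, 0.03, 0, 0, 0], [0.045, -0.02, 0, 0.06, 0, 0, 0], [0.045, -0.04, 0, 0.09, 0, 0, 0], [0.045, -0.06, 0, 0.12, 0, 0, 0], [0.045, -0.06, 0, 0.12, 0, 0, 0], [0.045, -0.06, 0, 0.12, 0, 0, 0], [0.045, -0.06, 0, 0.12, 0, 0, 0], [0.045, -0.06, 0, 0.12, 0, 0, 0]]]'

```text
time: 24.2
tool_pos: [0.577, 0.1504, 0.2204]
tcp_rot: [-2.46, -1.945, 0.01]
wrist_force: [0.3, 0.1, -0.2]
width: 0.523
```

```bash
python3 st.py
python3 - <<'E'
from h import *
im,d=read_camera("wrist"); P=cloud("wrist",d); cv2.imwrite("pics/k.png",im); z=P[...,2]; h=im.astype(int)
m=(np.hypot(P[...,0]-.58,P[...,1]-.175)<.12)&(d>0)
f=m&(z>.011)&(z<.0175)&(h.min(-1)>110)
print("foot",rect(P[f]),np.median(z[f]),f.sum(), np.linalg.lstsq(np.c_[P[f][:,:2],np.ones(f.sum())],P[f][:,2],rcond=None)[0].round(4))
k=(np.hypot(P[...,0]-.638,P[...,1]-.153)<.03)&(d>0)
t=k&(z>.046)&(z<.058); print("wing",rect(P[t]) if t.any() else None); t=k&(z>.0185)&(z<.024); print("flange",cv2.minEnclosingCircle((P[t][:,:2]*1000).astype(np.float32)) if t.any() else None)
E
```

```text
24.2 [0.577  0.1504 0.2204] yaw 76.65 tilt [-0.48  0.04] [0.21 0.14 1.81 0.   1.2  0.44] F [ 0.27  0.14 -0.16] T [-0.026 -0.029  0.012] w 0.5225719520873746
foot (array([584.9, 174.1]), array([ 70.3, 159.3]), 68.55) 0.014051384426675723 6152 [ 0.0013 -0.0002  0.0133]
wing (array([638. , 152.4]), array([27.7, 11.1]), 83.84)
flange ((637.9856567382812, 152.14401245117188), 15.792340278625488)
```

View pics/k.png

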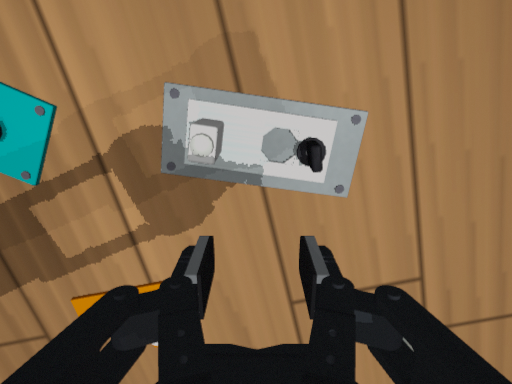

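The picture shows the sensor on the grey plate with its housing at (205,143) and the large end empty at (279,145). The knob at (312,153) has its wing turned crosswise. The wing sits 74.5° (1.30 rad) from its start, and slot_end is about 1 mm from the stud with the foot flat.

```bash
python3 -c "
from workcell import *
print(finish_job())"
```

```text
the job is handed in; nothing more can be done
None
```

The white sensor is mounted on the grey plate and locked with the clamp knob. I handed the job in at about 24 s of the 72 s allowed.

**Mounting:** I passed the large end over the knob and slid the foot until the stud pushed back with about 4.6 N. I then let the foot down flat on the plate.

**Clamp:** Counter-clockwise blocked, with 0.27 N·m of resistance at 0.26 rad. I then turned it clockwise, where it ran freely at about 0.1 N·m. I stopped when the torque rose to 0.17 N·m, an estimated windup of about 0.14 rad. The highest windup came in the blocked test, at about 0.23 rad against the 0.6 limit.

**Last checks, after letting go:**
- **Wing:** it rests 74.5° (1.30 rad) from its start.
- **Slot end:** it is about 1 mm from the stud.
- **Foot:** it is flat and within 0.5° of the plate's direction. Its top measures 14 mm above the bench, which puts the underside at 8 mm.
- **Robot:** it touches nothing, and the wrist force is near zero.

No check failed, though the cameras' absolute positions differed by 2–5 mm, so I aligned using the wrist camera alone. I did not measure the pot and flask again at the end, but the arm never came near them.

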